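Stand the slumped box file back up and close the row

ROBOT

A 6-joint arm with a two-finger parallel gripper is mounted at the origin on the work surface. World frame = base frame: x ahead of the robot, y to its left, z up, the work surface at z = 0. Lengths are in mm, angles in degrees, forces in N, time in s.
With the tool pointing down it reaches from about 300 to 850 mm from the base axis. Payload 4.2 kg.
Tool frame: the origin (TCP) lies on the centre line of the jaws, within the pads' length; the fingertips stand 14 mm ahead of it and the grasp point (between the pads) lies 5 mm behind it; z points along the fingers, y is the line along which they close (so a half turn about z gives the same grasp; the last joint's range is limited). The gripper opens to 91 mm and grips with 3 to 60 N. Pads are 32 mm wide; open, the fingers measure 118 mm over their backs; the gripper's body (76 mm by 178 mm) begins 60 mm behind the grasp point.
Start: joints at [-77.006, 18.312, 89.639, -0, 72.044, -1.146], TCP at [140.476, -557.592, 227.976] pointing down, gripper open.
Joint ranges: [-177.97, 177.97], [-48.28, 115.42], [12.27, 149.76], [-77.06, 257.06], [2.81, 150.46], [-146.56, 146.56]. Speed limits (degrees/s): [147.25, 147.25, 180, 180, 180, 180].

INTERFACE

Orientations are given as [roll, pitch, yaw] about the fixed x, y, z axes, in that order (R = Rz(yaw) Ry(pitch) Rx(roll)).
In Python, from workcell import * gives the robot as it stands. The module is installed in compiled form; this text tells all that it offers.
- The arm moves only by the shell command python3 -m crank 'ROWS' [FORCE]. ROWS is JSON, a list of rows, each an object of numbers: "grip": the finger opening in m, from 0 to 0.0912; "x", "y", "z": the shift along the tool's x, y, z in m; "yaw": the turn about the tool's z in rad. In form: [{"grip": .., "x": .., "y": .., "z": .., "yaw": ..}, ...]. A call has exactly 5 rows; each row is the pose to reach, as a shift and turn from the pose commanded when the call began, along the tool's axes at that moment; what a row does not reach only later rows make up. A row lasts 1/12 s, in which the tool goes at most 41.7 mm and 7.16 degrees, less where a joint would pass 70% of its speed; a pose out of reach is approached as far as the arm can. A call with a gripper value outside its range is refused whole. The fingers move at their own pace and stop on an object; FORCE is the grip in N (left out, the last holds). Time passes only in rows, so rows that repeat a pose let the fingers close, or fill a call up. It gives the time, the measured TCP pose, the force, the opening and the grip force at its end, in the units of the state.
- state(): the state, without advancing time (a new reading comes with each control period).
- grab_frame(name): name is "scene" or "top"; returns the picture (480x640x3 uint8, red, green, blue); there is no depth.
- camera_model(name): a dict with "intrinsics" (3x3 intrinsics, pixels), "R" (3x3) and "t" (3): a world point X has camera coordinates R X + t. Camera axes: x right, y down, z forward; pixel columns grow to the right and rows downward; lengths in mm; the calibration is good to about 2 mm. A picture is of the moment at which its call begins. camera_model takes no time and is no camera call.
- job_done(): hands the job in; it is judged then, once.
The state is a dict: "time_s": time; "qpos": joint angles; "qvel": joint speeds; "effort": joint torques, N m; "ee_pos": TCP position; "ee_rot": TCP orientation; "force": force on the tool from outside, world axes, zero at the start; "torque": the same for the moment, N m; "gripper_width": finger opening in mm; "gripper_force": force on a finger pad.
Only numpy, scipy, OpenCV 4.12 (cv2) and the standard library are available. Lean on these libraries where they do the work, as an engineer would, in place of code of your own. Each camera call takes 0.05 s, during which the arm holds its last target. There are 200 camera calls.

TASK

One box file, the red one, has slumped over against the bookend. First push it back upright by its upper part so that it stands on its own, leaving the bookend where it is; then push the bookend along the stand until the red file is pressed up snug against the other two upright files, with no gaps left in the row and the bookend flat against it, all square and in line. Only push: do not lift anything, do not knock the other files over and leave the other desk things alone.

Things in the scene. Friction and masses are not known exactly. Their poses are not given: they have to be found in the camera images.
- stand: Low grey steel file stand, fixed: flat floor 280 (its x) x 500 mm (its y), 6 mm thick; at its +y end a 160 mm high end wall, inner face at y = +240 mm; otherwise open. Origin: centre of the floor's underside; z up, y along the row towards the wall. Files and bookend stand on it in a row centred near x = +30 mm, axes parallel to the stand's.
- slumped_file: Red box, 160 (x) x 60 (y) x 200 mm (z, up the file), 0.4 kg; origin: centre of its underside. Leans 30 degrees towards the stand's -y on its lower -y edge, its -y face on the bookend's top edge, upper half overhanging. Tips up about that edge under 2 N at the top; below about 17 degrees it drops upright by itself, then 20 to 50 mm of free floor remain to the grey file.
- bookend: Loose steel bookend, 0.7 kg, 130 mm wide (x), 100 mm long (y): plate 12 mm thick, 100 mm high at its +y front, flat foot, yellow block 50 mm high and 20 mm thick across the rear. Origin: underside, middle of the plate's front (+y) face, which goes against the file; the block's rear face is at y = -100 mm. Slides under 3 to 15 N, more when pushing files.
- file_grey: Grey upright box file: box 160 mm deep (its x), 60 mm thick (its y), 200 mm tall (its z), about 0.4 kg. Origin: centre of its underside; z up, y towards the stand's end wall. Stands next to the blue one, on the side of the slumped file; loose.
- file_blue: Blue upright box file: box 160 mm deep (its x), 60 mm thick (its y), 200 mm tall (its z), about 0.4 kg. Origin: centre of its underside; z up, y towards the stand's end wall. Stands nearest the end wall; loose.
- stapler: Black stapler, 34 x 125 x 50 mm, lying along y on the front (-x) strip of the stand, more than 25 mm clear of the files; origin under its centre.
- stamp: Hand stamp with wooden grip, base 30 x 50 mm, 64 mm high, on the front strip of the stand; origin under its centre.
- mug: White mug, 80 mm across, 90 mm high, on the desk at either side; origin under its centre.
- tape_dispenser: Black tape dispenser, 140 x 55 x 77 mm, on the desk at the side; origin under its centre.
- hole_punch: Hole punch with blue lever, 110 x 100 x 75 mm, on the desk at the side; origin under its centre.
Mind the look-alikes: they are no part of the job. What is shaped like the bookend but purple or turquoise is not meant.

How it is judged (in metres and radians):
On the way:
1. the red file stands upright on its own on the stand (within 3 degrees), the bookend still within 15 mm of where it was (angle between slumped_file's own z axis and vertical below 0.052 rad and height (world z) of slumped_file below 0.01 m and distance of bookend from where it was at the start of the episode below 0.015 m and contact force between slumped_file and bookend below 0.5 N), for 0.2 s.
At the end, for the whole second after the job is handed in: All files and the bookend upright (3 degrees) on the stand, at rest; under 10 mm of gaps in all between end wall, blue, grey and red file, bookend face within 6 mm of the red file; red file and bookend square to the row (8 degrees) and within 30 mm of x = +30 mm on the stand (angle between each of slumped_file, bookend, file_grey, file_blue's own z axis and vertical below 0.052 rad and height (world z) of each of slumped_file, bookend, file_grey, file_blue below 0.01 m and linear speed of each of slumped_file, bookend, file_grey, file_blue below 0.02 m/s and y of slumped_file in the frame of stand between 0.08 and 0.096 m and y of file_grey in the frame of stand above 0.14 m and y of file_blue in the frame of stand above 0.2 m and y of bookend in the frame of slumped_file between -0.0365 and -0.026 m and angle between the y axis of each of slumped_file, bookend and the y axis of stand, either way round below 0.14 rad and x of slumped_file in the frame of stand between 0 and 0.06 m and x of bookend in the frame of stand between 0 and 0.06 m); the robot touches nothing.
It fails at once if a file or the bookend lifted off the stand (height (world z) of slumped_file above 0.045 m or height (world z) of bookend above 0.022 m or height (world z) of any of file_grey, file_blue above 0.03 m).
It fails at once if an upright file or the bookend tipped more than 14 degrees (angle between any of file_grey, file_blue, bookend's own z axis and vertical above 0.25 rad).
It fails at once if the red file toppled further over (more than 40 degrees) (angle between slumped_file's own z axis and vertical above 0.7 rad).
It fails at once if another desk thing moved more than 20 mm (distance of any of stapler, stamp, mug, tape_dispenser, hole_punch from where it was at the start of the episode above 0.02 m).
It also fails if it takes over 58 s, if anything falls off the work surface, if the arm or the gripper's body presses on something with over 40 N, if the wrist force passes 120 N, or if a joint passes its speed limit or range.

## Working session

There is one attempt and no reset: what is moved stays moved. The work goes in short steps, Python scripts to look and compute and a shell command to move; the robot and the scene stay as the last step left them, time stands still between calls to the robot, and variables do not carry over. Pictures are saved under pics/ and viewed, at most 10 in all, crops included, and the job is handed in when it is done.

```bash
mkdir -p pics; python3 - <<'E'
from workcell import *
import cv2
for n in("scene","top"):
    cv2.imwrite(f"pics/{n}0.png",grab_frame(n)[:,:,::-1])
    c=camera_model(n);print(n,c)
s=state();print(s["time_s"],s["ee_pos"],s["ee_rot"],s["gripper_width"])
E
```

```text
scene {'intrinsics': array([[465.51235808,   0.        , 325.48693927],
       [  0.        , 465.51235808, 234.10821036],
       [  0.        ,   0.        ,   1.        ]]), 'R': array([[-0.06378823, -0.99794348,  0.00631455],
       [-0.94261141,  0.05817101, -0.32878543],
       [ 0.32774195, -0.02692481, -0.94438354]]), 't': array([  83.2600034 ,  522.18193636, 1028.38591039])}
top {'intrinsics': array([[541.06585797,   0.        , 316.43996732],
       [  0.        , 541.06585797, 245.16179883],
       [  0.        ,   0.        ,   1.        ]]), 'R': array([[-0.00425929, -0.99987091, -0.01549278],
       [-0.984797  ,  0.00688455, -0.17357265],
       [ 0.17365691,  0.01451795, -0.9846992 ]]), 't': array([  57.12278439,  514.47550796, 1313.21685656])}
0.1 [ 140.36521699 -557.17026216  227.22606769] [-1.79911101e+02 -1.62230403e-03  1.41400857e+01] 91.21870243433484
```

View pics/scene0.png

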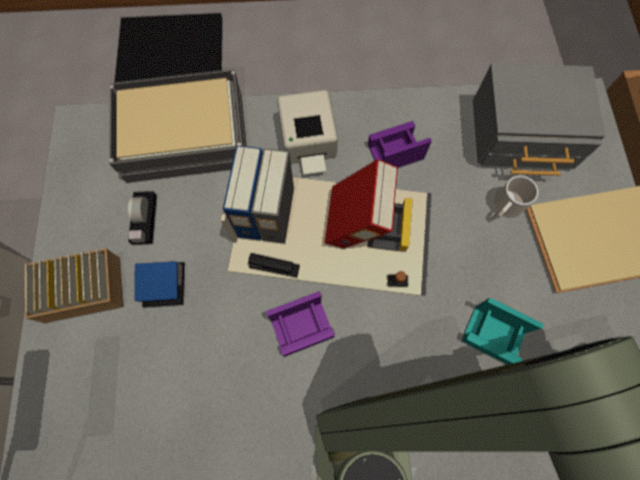

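View pics/top0.png

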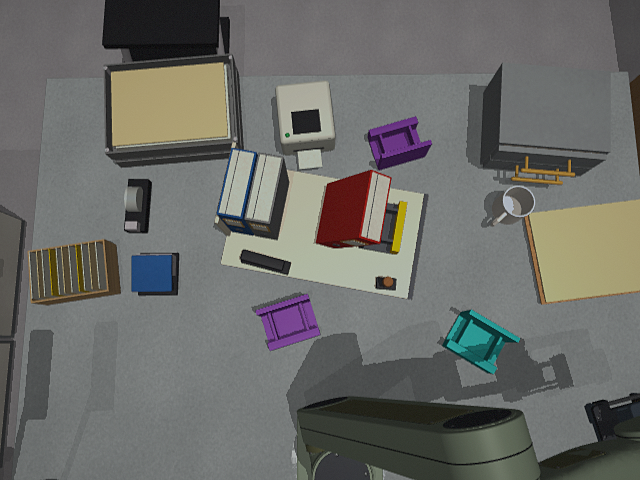

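Both views show the red file leaning at about (355,208) in the top view, with the yellow-blocked grey bookend behind it at (398,227). The blue and grey files are at (240,190) and (270,195). Possible confusions in the top view are purple bookends at (400,142) and (287,320), and a turquoise one at (480,340). By the description I choose the yellow-blocked one at (398,227), and will check it in a close crop.

```bash
python3 - <<'E'
import cv2
a=cv2.imread("pics/top0.png")[140:310,205:435]
cv2.imwrite("pics/c1.png",cv2.resize(a,None,fx=3.4,fy=3.4,interpolation=cv2.INTER_CUBIC))
E
```

```text
(no output)
```

View pics/c1.png

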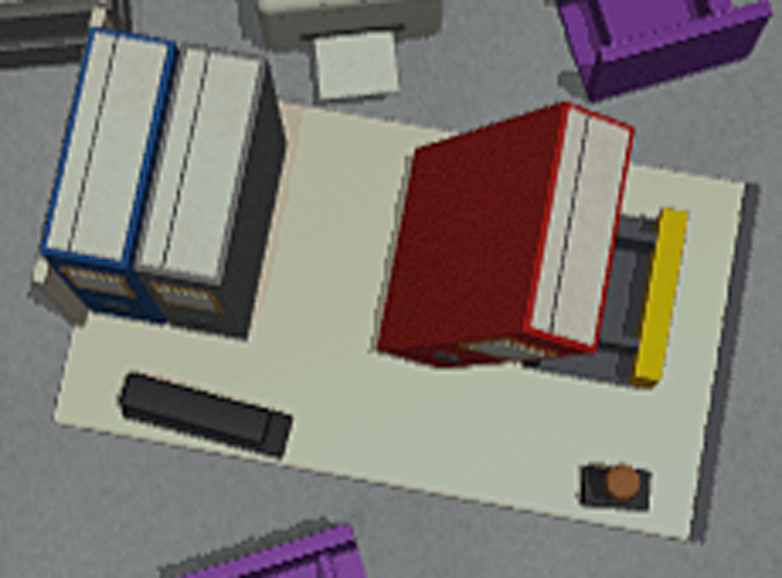

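The crop confirms it: a grey foot and yellow block (660,295) stand right behind the red file, whose top face has corners (567,102), (632,130), (597,350) and (528,330). The stapler is at (205,412) and the stamp at (615,485). The stand corners are (55,422), (690,540) and (745,183).

```bash
cat > h.py <<'E'
from workcell import *
import numpy as np
from scipy.spatial.transform import Rotation as Ro
def ray(n,px,z):
    c=camera_model(n);K,R,t=c["intrinsics"],c["R"],c["t"]
    d=R.T@np.linalg.solve(K,[px[0],px[1],1.]);o=-R.T@t
    return o+d*(z-o[2])/d[2]
cr=lambda u,v:(u/3.4+205,v/3.4+140)
E
python3 - <<'E'
from h import *
np.set_printoptions(precision=1,suppress=True)
P=lambda u,v,z:ray("top",cr(u,v),z)
bl,br,tr=P(55,422,6),P(690,540,6),P(745,183,6)
print(bl,br,tr,np.linalg.norm(bl-br),np.linalg.norm(br-tr))
y1=(bl-br);x1=tr-br
a1=np.degrees(np.arctan2(-y1[0],y1[1]));a2=np.degrees(np.arctan2(x1[1],x1[0]));print(a1,a2)
a=np.radians((a1*500+a2*280)/780);ex=np.array([np.cos(a),np.sin(a)]);ey=np.array([-ex[1],ex[0]])
O=((bl[:2]+250*-ey+140*ex)+(br[:2]+250*ey+140*ex)+(tr[:2]+250*ey-140*ex))/3
print("stand",O,np.degrees(a))
np.save("st.npy",[*O,a])
def S(n,u,v,z):
    p=P(u,v,z)[:2]-O;print(n,p@ex,p@ey)
for u,v in((662,208),(690,210),(660,385),(633,382)):S("yb",u,v,56)
z1=6+200*np.cos(np.pi/6)
for u,v,z in((567,102,z1+30),(528,330,z1+30),(632,130,z1),(597,350,z1)):S("red",u,v,z)
for u,v in((95,30),(175,42),(130,262),(45,250)):S("blue",u,v,206)
for u,v in((268,57),(215,283),(135,268)):S("grey",u,v,206)
for u,v in((580,505),(650,510),(585,465),(648,468)):S("stamp",u,v,20)
for u,v in((290,415),(290,455),(120,405),(130,372)):S("stapler",u,v,50)
for u,v in((560,0),(600,100),(770,30)):S("purple",u,v,60)
print(P(600,100,60),P(560,0,60))
for u,v in((500,205),):print("mug",ray("top",(518,203),90))
E
```

```text
[473.9 300.5   6. ] [ 382.  -176.5    6. ] [ 656.4 -228.     6. ] 485.7280305292965 279.1334997121891
-10.897137761132445 -10.631861433180951
stand [565.6  38.4] -10.801910361354986
yb 93.97959495722753 -180.3873854181772
yb 96.18247630704595 -200.99801300264636
yb -37.602074699282134 -199.8281773127229
yb -38.965032378472486 -180.15369674069666
red 110.99452514275102 -92.99095639596533
red -45.423438337343974 -93.65887123160745
red 109.364958279434 -140.47105295228891
red -44.48085633897049 -141.88020477035872
blue 105.25744310399423 227.20546765004195
blue 106.56204057442766 172.43809876118945
blue -47.045104877967475 170.98624067413306
blue -49.20102578028771 227.85143605132393
grey 107.35082639573129 108.8889767851302
grey -50.81725123052661 113.13799780671756
grey -50.407264714188365 166.9140913913721
stamp -130.63607942880634 -159.67979703349792
stamp -124.88866726338185 -211.1511713154284
stamp -100.57997634617182 -158.4280720089349
stamp -94.31028587268375 -204.7544854371924
stapler -107.37663880035343 62.005959320129406
stapler -136.31149582382452 56.36121894796153
stapler -122.71660993831684 186.30587338520652
stapler -97.33529219468981 184.13843043177488
purple 238.93345700651264 -79.0010219245834
purple 166.72237026739498 -121.4674087027254
purple 243.51107619004733 -238.0500329981571
[ 706.6 -112.1   60. ] [785.5 -83.9  60. ]
mug [ 608.2 -440.1   90. ]
```

```bash
cat >> h.py <<'E'
X0,Y0,A=np.load("st.npy");O=np.array([X0,Y0]);ex=np.array([np.cos(A),np.sin(A)]);ey=np.array([-ex[1],ex[0]])
def where():
    s=state();p=s["ee_pos"];d=p[:2]-O
    print("t %.2f stand x %.1f y %.1f z %.1f yaw-stand %.2f"%(s["time_s"],d@ex,d@ey,p[2],s["ee_rot"][2]-np.degrees(A)),"F stand",np.round([s["force"][:2]@ex,s["force"][:2]@ey,s["force"][2]],1),"w %.0f"%s["gripper_width"])
def to(sx,sy,z):
    s=state();w=O+sx*ex+sy*ey;R=Ro.from_euler("xyz",s["ee_rot"],degrees=True)
    print("world",w,"tool shift m",np.round(R.inv().apply(np.r_[w,z]-s["ee_pos"])/1000,3),"yaw cmd",np.round(-np.radians(np.degrees(A)+90-s["ee_rot"][2]),3))
E
python3 -c "
from h import *
where();to(30,-230,228)"
```

```text
t 0.10 stand x -306.0 y -664.7 z 227.2 yaw-stand 24.94 F stand [-0.1 -0.1 -0.4] w 91
world [ 551.92181021 -193.10238129] tool shift m [ 0.488 -0.252 -0.   ] yaw cmd -1.135
```

```bash
python3 -m crank '[{"grip":0.0912,"x":0.03,"y":-0.015,"z":0,"yaw":0},{"grip":0.0912,"x":0.06,"y":-0.03,"z":0,"yaw":0},{"grip":0.0912,"x":0.09,"y":-0.045,"z":0,"yaw":0},{"grip":0.0912,"x":0.12,"y":-0.06,"z":0,"yaw":0},{"grip":0.0912,"x":0.15,"y":-0.075,"z":0,"yaw":0}]'
python3 -m crank '[{"grip":0.0912,"x":0.03,"y":-0.015,"z":0,"yaw":0},{"grip":0.0912,"x":0.06,"y":-0.03,"z":0,"yaw":0},{"grip":0.0912,"x":0.09,"y":-0.045,"z":0,"yaw":0},{"grip":0.0912,"x":0.12,"y":-0.06,"z":0,"yaw":0},{"grip":0.0912,"x":0.15,"y":-0.075,"z":0,"yaw":0}]'
python3 -m crank '[{"grip":0.0912,"x":0.015,"y":-0.008,"z":0,"yaw":-0.1},{"grip":0.0912,"x":0.03,"y":-0.016,"z":0,"yaw":-0.2},{"grip":0.0912,"x":0.045,"y":-0.024,"z":0,"yaw":-0.3},{"grip":0.0912,"x":0.06,"y":-0.032,"z":0,"yaw":-0.4},{"grip":0.0912,"x":0.075,"y":-0.04,"z":0,"yaw":-0.5}]'
python3 -c "
from h import *
where();to(30,-230,228)"
```

```text
time_s: 0.52
ee_pos: [268.4, -446.9, 227.6]
ee_rot: [-180.0, 0.0, 14.1]
force: [-0.0, 0.2, -0.3]
gripper_width: 91.1
gripper_force: 0.0
time_s: 0.93
ee_pos: [395.6, -337.4, 227.7]
ee_rot: [-180.0, 0.0, 14.1]
force: [0.5, -0.5, -0.1]
gripper_width: 91.3
gripper_force: 0.0
time_s: 1.35
ee_pos: [458.1, -280.9, 227.5]
ee_rot: [-179.9, 0.0, 43.1]
force: [0.4, 0.2, -0.2]
gripper_width: 90.8
gripper_force: 0.0
t 1.35 stand x -45.7 y -333.8 z 227.5 yaw-stand 53.89 F stand [ 0.4  0.3 -0.2] w 91
world [ 551.92181021 -193.10238129] tool shift m [ 0.128  0.    -0.001] yaw cmd -0.63
```

```bash
python3 -m crank '[{"grip":0.0912,"x":0.02,"y":0,"z":0,"yaw":-0.11},{"grip":0.0912,"x":0.04,"y":0,"z":0,"yaw":-0.22},{"grip":0.0912,"x":0.06,"y":0,"z":0,"yaw":-0.33},{"grip":0.0912,"x":0.08,"y":0,"z":0,"yaw":-0.44},{"grip":0.0912,"x":0.1,"y":0,"z":0,"yaw":-0.55}]'
python3 -m crank '[{"grip":0.0912,"x":0.01,"y":0,"z":0,"yaw":-0.06},{"grip":0.0912,"x":0.01,"y":0,"z":0,"yaw":-0.08},{"grip":0.0912,"x":0.01,"y":0,"z":0,"yaw":-0.08},{"grip":0.0912,"x":0.01,"y":0,"z":0,"yaw":-0.08},{"grip":0.0912,"x":0.01,"y":0,"z":0,"yaw":-0.08}]'
python3 -c "
from h import *
where();to(32,-190,170)"
```

```text
time_s: 1.77
ee_pos: [531.5, -212.9, 227.5]
ee_rot: [-179.9, -0.0, 74.6]
force: [-0.5, -0.3, 0.7]
gripper_width: 91.1
gripper_force: 0.0
time_s: 2.18
ee_pos: [533.2, -204.9, 227.9]
ee_rot: [-180.0, 0.0, 78.8]
force: [0.6, 0.1, 0.1]
gripper_width: 90.8
gripper_force: 0.0
t 2.18 stand x 13.9 y -245.0 z 227.9 yaw-stand 89.58 F stand [0.5 0.2 0.1] w 91
world [ 561.38293486 -154.18596933] tool shift m [0.055 0.018 0.058] yaw cmd -0.007
```

```bash
python3 -m crank '[{"grip":0.0912,"x":0.01,"y":0.009,"z":0.015,"yaw":-0.007},{"grip":0.0912,"x":0.02,"y":0.018,"z":0.03,"yaw":-0.007},{"grip":0.0912,"x":0.03,"y":0.018,"z":0.045,"yaw":-0.007},{"grip":0.0912,"x":0.045,"y":0.018,"z":0.058,"yaw":-0.007},{"grip":0.0912,"x":0.055,"y":0.018,"z":0.058,"yaw":-0.007}]'
python3 -m crank '[{"grip":0.0912,"x":0.005,"y":0,"z":0,"yaw":0},{"grip":0.0912,"x":0.01,"y":0,"z":0,"yaw":0},{"grip":0.0912,"x":0.015,"y":0,"z":0,"yaw":0},{"grip":0.0912,"x":0.02,"y":0,"z":0,"yaw":0},{"grip":0.0912,"x":0.025,"y":0,"z":0,"yaw":0}]'
python3 - <<'E'
from h import *
import cv2
where()
a=grab_frame("scene")[120:300,210:450,::-1]
cv2.imwrite("pics/c2.png",cv2.resize(a,None,fx=3,fy=3))
E
```

```text
time_s: 2.6
ee_pos: [560.2, -153.1, 167.2]
ee_rot: [-179.7, -0.0, 79.2]
force: [-0.3, -0.2, -0.5]
gripper_width: 91.2
gripper_force: 0.0
time_s: 3.02
ee_pos: [567.0, -129.1, 170.7]
ee_rot: [179.9, 0.0, 79.3]
force: [-1.2, -0.1, -0.0]
gripper_width: 91.1
gripper_force: 0.0
t 3.02 stand x 32.9 y -164.3 z 170.7 yaw-stand 90.06 F stand [-1.1 -0.3 -0. ] w 91
```

View pics/c2.png

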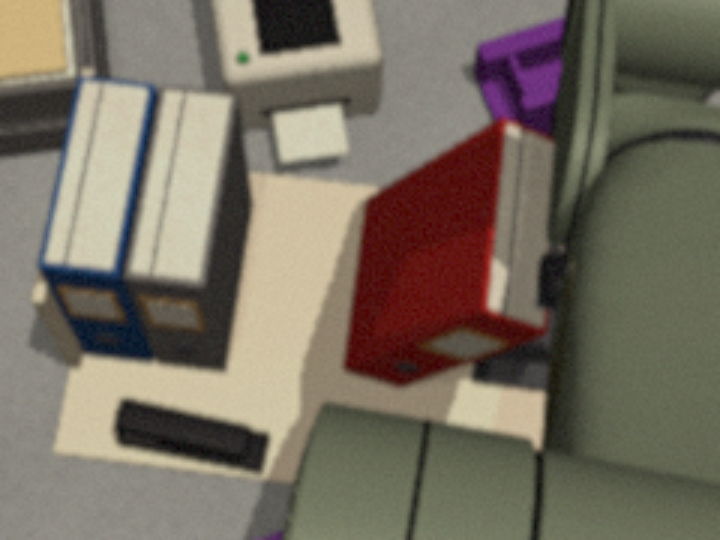

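The finger (553,278) sits just beside the red file's top edge (548,300), with the gripper clear of everything else. I'll push gently.

```bash
for i in 1 2; do python3 -m crank '[{"grip":0.0912,"x":0.004,"y":0,"z":0,"yaw":0},{"grip":0.0912,"x":0.008,"y":0,"z":0,"yaw":0},{"grip":0.0912,"x":0.012,"y":0,"z":0,"yaw":0},{"grip":0.0912,"x":0.016,"y":0,"z":0,"yaw":0},{"grip":0.0912,"x":0.02,"y":0,"z":0,"yaw":0}]' >/dev/null; python3 -c "
from h import *
where()"; done
python3 -m crank '[{"grip":0.0912,"x":0.002,"y":0,"z":0,"yaw":0},{"grip":0.0912,"x":0.004,"y":0,"z":0,"yaw":0},{"grip":0.0912,"x":0.006,"y":0,"z":0,"yaw":0},{"grip":0.0912,"x":0.008,"y":0,"z":0,"yaw":0},{"grip":0.0912,"x":0.01,"y":0,"z":0,"yaw":0}]' >/dev/null
python3 - <<'E'
from h import *
import cv2
where()
a=grab_frame("scene")[120:300,210:450,::-1]
cv2.imwrite("pics/c3.png",cv2.resize(a,None,fx=3,fy=3))
E
```

```text
t 3.48 stand x 32.5 y -144.1 z 169.9 yaw-stand 90.08 F stand [-0.  -0.   0.5] w 91
t 3.90 stand x 32.4 y -123.9 z 169.9 yaw-stand 90.09 F stand [-0.5  0.2 -0.6] w 92
t 4.32 stand x 32.4 y -114.3 z 169.9 yaw-stand 90.08 F stand [ 0.8 -0.1  0.3] w 91
```

View pics/c3.png

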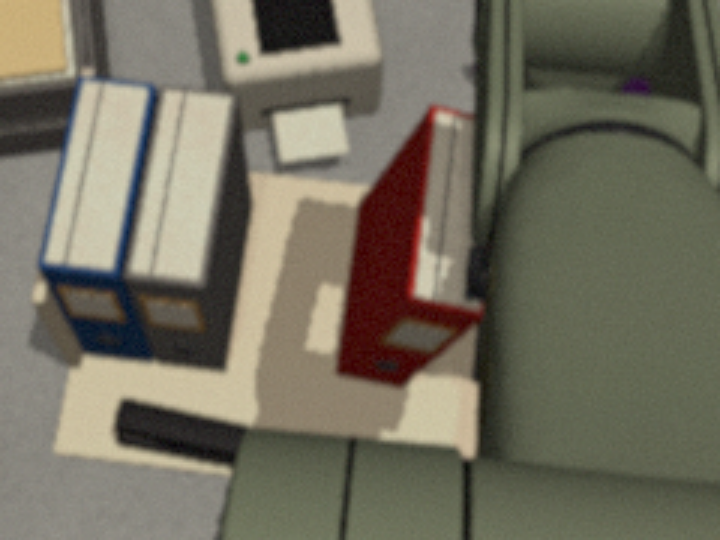

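The red file is now at about 15–18° (top (455,200), base (370,378)). I'll keep going slowly until it drops upright.

```bash
for i in 1 2 3; do python3 -m crank '[{"grip":0.0912,"x":0.002,"y":0,"z":0,"yaw":0},{"grip":0.0912,"x":0.004,"y":0,"z":0,"yaw":0},{"grip":0.0912,"x":0.006,"y":0,"z":0,"yaw":0},{"grip":0.0912,"x":0.008,"y":0,"z":0,"yaw":0},{"grip":0.0912,"x":0.01,"y":0,"z":0,"yaw":0}]' >/dev/null; python3 - <<'E'
from h import *
import cv2
where()
f=grab_frame("scene")[120:300,210:450,::-1]
cv2.imwrite("pics/c4.png",cv2.resize(f,None,fx=3,fy=3))
h=cv2.cvtColor(f,cv2.COLOR_BGR2HSV)
m=((h[...,0]<8)|(h[...,0]>172))&(h[...,1]>150)&(h[...,2]>50)
v,u=np.nonzero(m);k=v<u.size and v<np.percentile(v,8);print("red px",m.sum(),"top u",3*np.median(u[v<np.percentile(v,8)]),"v min",3*v.min())
E
done
```

```text
t 4.78 stand x 32.4 y -104.2 z 170.0 yaw-stand 90.09 F stand [0.4 0.7 0.1] w 91
t 5.25 stand x 32.4 y -94.2 z 169.9 yaw-stand 90.09 F stand [-0.1  0.2  0.2] w 91
t 5.72 stand x 32.4 y -84.2 z 169.9 yaw-stand 90.09 F stand [ 0.3 -0.2  0.3] w 91Traceback (most recent call last):
  File "<stdin>", line 8, in <module>
ValueError: The truth value of an array with more than one element is ambiguous. Use a.any() or a.all()
Traceback (most recent call last):
ValueError: The truth value of an array with more than one element is ambiguous. Use a.any() or a.all()
Traceback (most recent call last):
ValueError: The truth value of an array with more than one element is ambiguous. Use a.any() or a.all()
```

View pics/c4.png

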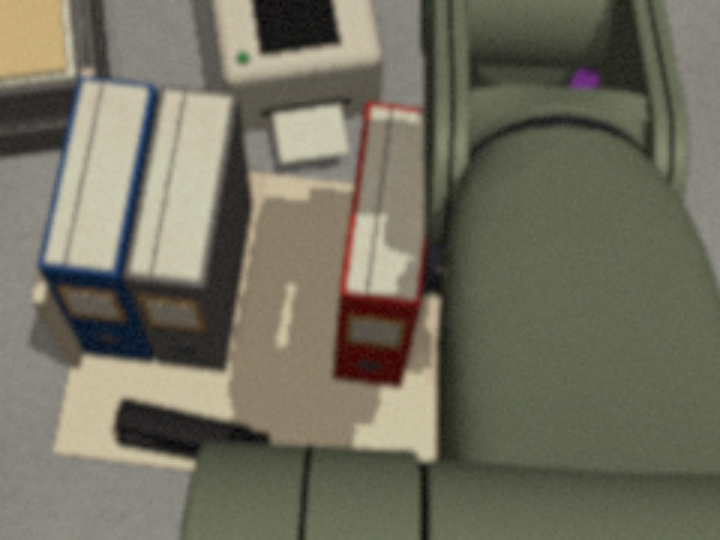

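The red file now looks upright, with its front face from (345–420,298) at the top to (337–403,382) at the base. I'll back off, rise behind it and check.

```bash
python3 -m crank '[{"grip":0.0912,"x":-0.01,"y":0,"z":0,"yaw":0},{"grip":0.0912,"x":-0.03,"y":0,"z":0,"yaw":0},{"grip":0.0912,"x":-0.06,"y":0,"z":0,"yaw":0},{"grip":0.0912,"x":-0.09,"y":0,"z":0,"yaw":0},{"grip":0.0912,"x":-0.12,"y":0,"z":0,"yaw":0}]' >/dev/null
python3 -m crank '[{"grip":0.0912,"x":-0.03,"y":0,"z":0,"yaw":0},{"grip":0.0912,"x":-0.06,"y":0,"z":0,"yaw":0},{"grip":0.0912,"x":-0.08,"y":0,"z":0,"yaw":0},{"grip":0.0912,"x":-0.08,"y":0,"z":0,"yaw":0},{"grip":0.0912,"x":-0.08,"y":0,"z":0,"yaw":0}]' >/dev/null
python3 - <<'E'
from h import *
import cv2
where()
a=grab_frame("top")[140:310,205:435,::-1]
cv2.imwrite("pics/c5.png",cv2.resize(a,None,fx=3.4,fy=3.4,interpolation=cv2.INTER_CUBIC))
E
```

```text
t 6.60 stand x 32.3 y -285.7 z 169.8 yaw-stand 89.94 F stand [ 0.   0.  -0.6] w 91
```

View pics/c5.png

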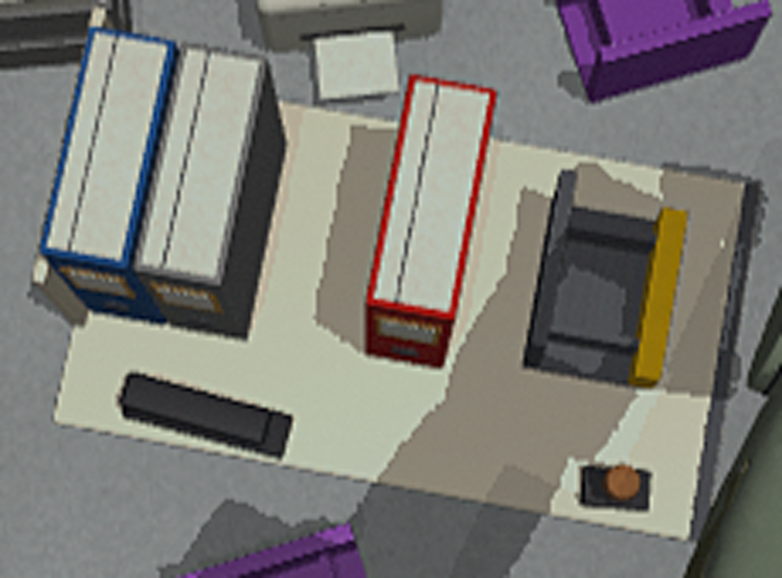

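The red file stands on its own, with top corners (410,75), (495,90), (452,318) and (368,302). The bookend is unmoved, its block still at (662,208)–(660,385). Next I go down behind the yellow block.

```bash
python3 -c "
from h import *
P=lambda u,v:ray('top',cr(u,v),206)[:2]-O
for q in((410,75),(495,90),(368,302),(452,318)):print(P(*q)@ex,P(*q)@ey)
to(30,-240,36)"
python3 -m crank '[{"grip":0.0912,"x":0.01,"y":0,"z":0.025,"yaw":0},{"grip":0.0912,"x":0.02,"y":0,"z":0.05,"yaw":0},{"grip":0.0912,"x":0.03,"y":0,"z":0.075,"yaw":0},{"grip":0.0912,"x":0.04,"y":0,"z":0.105,"yaw":0},{"grip":0.0912,"x":0.045,"y":-0.002,"z":0.12,"yaw":0}]' 
python3 -m crank '[{"grip":0.0912,"x":0,"y":0,"z":0.005,"yaw":0},{"grip":0.0912,"x":0,"y":0,"z":0.01,"yaw":0},{"grip":0.0912,"x":0,"y":0,"z":0.014,"yaw":0},{"grip":0.0912,"x":0,"y":0,"z":0.014,"yaw":0},{"grip":0.0912,"x":0,"y":0,"z":0.014,"yaw":0}]' >/dev/null
python3 -c "
from h import *
where()"
for i in 1 2; do python3 -m crank '[{"grip":0.0912,"x":0.004,"y":0,"z":0,"yaw":0},{"grip":0.0912,"x":0.008,"y":0,"z":0,"yaw":0},{"grip":0.0912,"x":0.012,"y":0,"z":0,"yaw":0},{"grip":0.0912,"x":0.016,"y":0,"z":0,"yaw":0},{"grip":0.0912,"x":0.02,"y":0,"z":0,"yaw":0}]' >/dev/null; python3 -c "
from h import *
where()"; done
```

```text
111.9080075166689 13.035225244501262
111.73136808665585 -44.571724717501446
-45.25067115173718 12.11906288498607
-45.853901944719134 -43.72580297226791
world [ 550.04766955 -202.92519132] tool shift m [ 0.045 -0.002  0.134] yaw cmd 0.0
time_s: 7.07
ee_pos: [549.6, -199.4, 47.0]
ee_rot: [-179.8, -0.1, 79.4]
force: [-0.2, 0.5, -0.6]
gripper_width: 91.5
gripper_force: 0.0
t 7.48 stand x 31.4 y -239.7 z 36.9 yaw-stand 90.08 F stand [-0.6  0.4 -0.3] w 91
t 7.90 stand x 30.7 y -218.9 z 36.2 yaw-stand 90.09 F stand [-0.6  0.9  0.1] w 91
t 8.32 stand x 30.8 y -199.5 z 36.2 yaw-stand 90.09 F stand [-0.1 -4.9  1.6] w 91
```

```bash
for i in 1 2 3 4 5; do python3 -m crank '[{"grip":0.0912,"x":0.004,"y":0,"z":0,"yaw":0},{"grip":0.0912,"x":0.008,"y":0,"z":0,"yaw":0},{"grip":0.0912,"x":0.012,"y":0,"z":0,"yaw":0},{"grip":0.0912,"x":0.016,"y":0,"z":0,"yaw":0},{"grip":0.0912,"x":0.02,"y":0,"z":0,"yaw":0}]' >/dev/null; python3 -c "
from h import *
where()"; done
python3 - <<'E'
from h import *
import cv2
a=grab_frame("top")[140:310,205:435,::-1]
cv2.imwrite("pics/c6.png",cv2.resize(a,None,fx=3.4,fy=3.4,interpolation=cv2.INTER_CUBIC))
E
```

```text
t 8.73 stand x 30.8 y -179.4 z 36.1 yaw-stand 90.10 F stand [ 0.3 -4.9  1.9] w 91
t 9.15 stand x 30.7 y -159.5 z 36.2 yaw-stand 90.10 F stand [-0.1 -6.7  1.7] w 91
t 9.57 stand x 30.7 y -140.2 z 36.2 yaw-stand 90.12 F stand [-0.1 -7.9  1.6] w 91
t 9.98 stand x 30.6 y -120.2 z 36.2 yaw-stand 90.12 F stand [ 0.9 -8.2  2.2] w 91
t 10.40 stand x 30.5 y -100.2 z 36.2 yaw-stand 90.11 F stand [ 0.5 -7.9  2.2] w 91
```

View pics/c6.png

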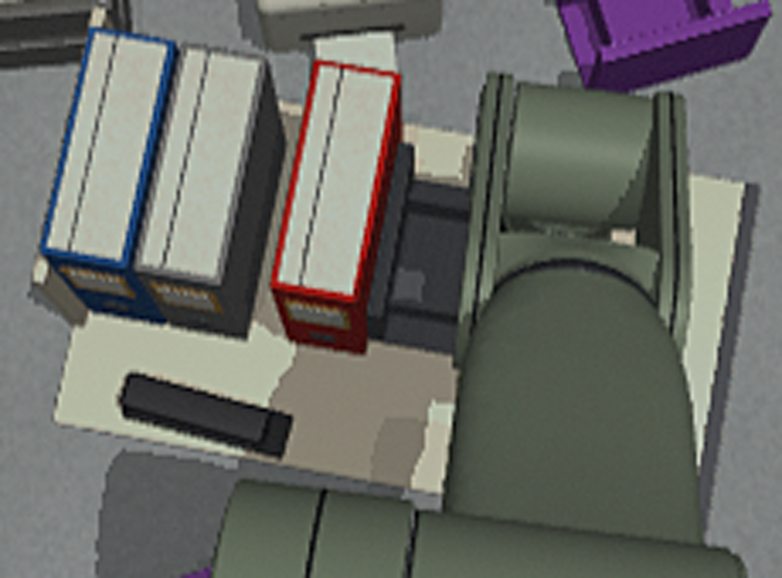

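The red file moves upright and square ahead of the bookend plate (390,250), with about 35 mm left to the grey file (250,338). I'll go on, slower towards the end.

```bash
python3 -m crank '[{"grip":0.0912,"x":0.004,"y":0,"z":0,"yaw":0},{"grip":0.0912,"x":0.008,"y":0,"z":0,"yaw":0},{"grip":0.0912,"x":0.012,"y":0,"z":0,"yaw":0},{"grip":0.0912,"x":0.016,"y":0,"z":0,"yaw":0},{"grip":0.0912,"x":0.02,"y":0,"z":0,"yaw":0}]' >/dev/null; python3 -c "
from h import *
where()"; for i in 1 2 3; do python3 -m crank '[{"grip":0.0912,"x":0.001,"y":0,"z":0,"yaw":0},{"grip":0.0912,"x":0.002,"y":0,"z":0,"yaw":0},{"grip":0.0912,"x":0.003,"y":0,"z":0,"yaw":0},{"grip":0.0912,"x":0.004,"y":0,"z":0,"yaw":0},{"grip":0.0912,"x":0.005,"y":0,"z":0,"yaw":0}]' >/dev/null; python3 -c "
from h import *
where()"; done
```

```text
t 10.87 stand x 30.4 y -80.2 z 36.2 yaw-stand 90.12 F stand [ 0.3 -8.5  2.7] w 91
t 11.28 stand x 30.3 y -75.4 z 36.2 yaw-stand 90.12 F stand [-0.8 -8.4  2.6] w 91
t 11.70 stand x 30.3 y -70.4 z 36.2 yaw-stand 90.11 F stand [ 0.8 -8.   3.4] w 91
t 12.12 stand x 30.3 y -66.2 z 36.2 yaw-stand 90.14 F stand [  0.2 -14.5   3.6] w 91
```

```bash
for i in 1 2; do python3 -m crank '[{"grip":0.0912,"x":0.0005,"y":0,"z":0,"yaw":0},{"grip":0.0912,"x":0.001,"y":0,"z":0,"yaw":0},{"grip":0.0912,"x":0.0015,"y":0,"z":0,"yaw":0},{"grip":0.0912,"x":0.002,"y":0,"z":0,"yaw":0},{"grip":0.0912,"x":0.0025,"y":0,"z":0,"yaw":0}]' >/dev/null; python3 -c "
from h import *
where()"; done
python3 - <<'E'
from h import *
import cv2
a=grab_frame("top")[140:310,205:435,::-1]
cv2.imwrite("pics/c7.png",cv2.resize(a,None,fx=3.4,fy=3.4,interpolation=cv2.INTER_CUBIC))
E
```

```text
t 12.53 stand x 30.3 y -66.2 z 36.2 yaw-stand 90.16 F stand [ -0.1 -21.8   4.1] w 91
t 12.95 stand x 30.3 y -66.1 z 36.3 yaw-stand 90.19 F stand [ -0.2 -30.1   5.1] w 91
```

View pics/c7.png

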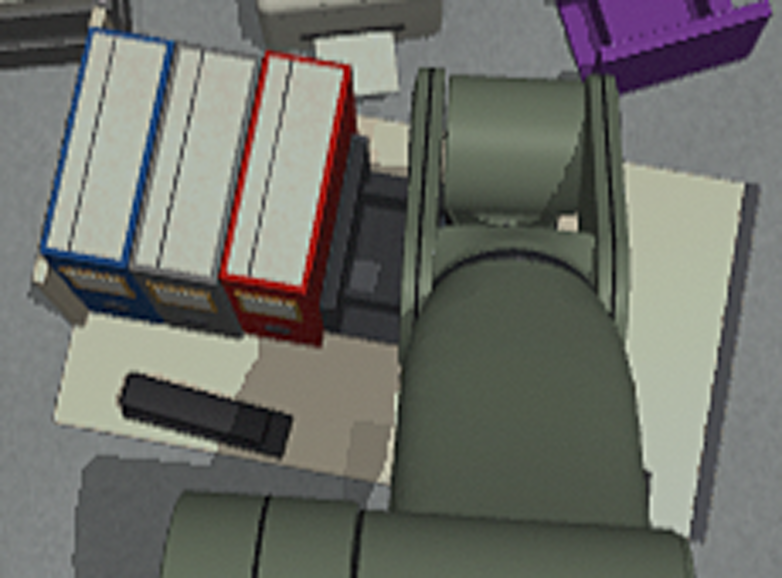

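The row is closed: blue (110,150), grey (195,165), red (290,170) and the bookend plate (345,230) touch. Force rose to 30 N with no motion, so the row is solid against the wall. I'll back off and verify.

```bash
python3 -m crank '[{"grip":0.0912,"x":-0.004,"y":0,"z":0,"yaw":0},{"grip":0.0912,"x":-0.008,"y":0,"z":0,"yaw":0},{"grip":0.0912,"x":-0.015,"y":0,"z":0,"yaw":0},{"grip":0.0912,"x":-0.03,"y":0,"z":0,"yaw":0},{"grip":0.0912,"x":-0.05,"y":0,"z":0,"yaw":0}]' >/dev/null
python3 -m crank '[{"grip":0.0912,"x":-0.03,"y":0,"z":0,"yaw":0},{"grip":0.0912,"x":-0.06,"y":0,"z":0,"yaw":0},{"grip":0.0912,"x":-0.09,"y":0,"z":0,"yaw":0},{"grip":0.0912,"x":-0.12,"y":0,"z":-0.02,"yaw":0},{"grip":0.0912,"x":-0.15,"y":0,"z":-0.04,"yaw":0}]' >/dev/null
python3 -m crank '[{"grip":0.0912,"x":-0.01,"y":0,"z":-0.03,"yaw":0},{"grip":0.0912,"x":-0.02,"y":0,"z":-0.06,"yaw":0},{"grip":0.0912,"x":-0.03,"y":0,"z":-0.09,"yaw":0},{"grip":0.0912,"x":-0.04,"y":0,"z":-0.1,"yaw":0},{"grip":0.0912,"x":-0.04,"y":0,"z":-0.1,"yaw":0}]' >/dev/null
python3 - <<'E'
from h import *
import cv2
where()
a=grab_frame("top")[140:310,205:435,::-1]
cv2.imwrite("pics/c8.png",cv2.resize(a,None,fx=3.4,fy=3.4,interpolation=cv2.INTER_CUBIC))
E
```

```text
t 14.25 stand x 32.4 y -300.7 z 178.8 yaw-stand 90.03 F stand [-0.1 -1.2 -0.4] w 91
```

View pics/c8.png

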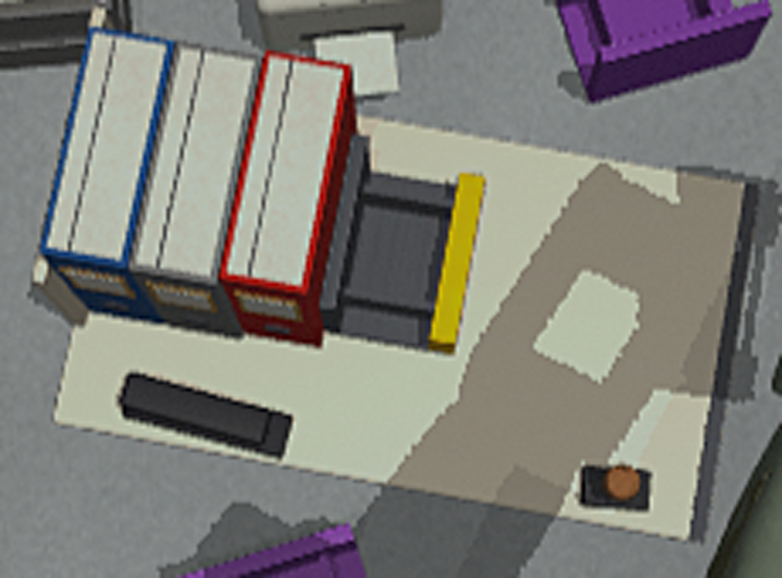

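The picture shows the row tight, with the bookend flat on the red file (plate (345,235), block rear edge (485,176)–(455,352)). I'll check the numbers.

```bash
python3 -c "
from h import *
P=lambda u,v,z:ray('top',cr(u,v),z)[:2]-O
for q in((353,66,206),(320,290,206),(485,176,56),(455,352,56),(90,30,206),(45,248,206)):print(q,P(*q)@ex,P(*q)@ey)"
```

```text
(353, 66, 206) 111.30000507875913 51.672180238202486
(320, 290, 206) -43.02837827659353 44.504612682695374
(485, 176, 56) 94.65913802263744 -47.10238277780322
(455, 352, 56) -40.5034113377294 -48.59883314631481
(90, 30, 206) 104.65832955522237 230.5241886205618
(45, 248, 206) -47.879918676630616 228.14112017216823
```

```bash
python3 -c "
from workcell import *
print(job_done())"
```

```text
the job is handed in; nothing more can be done
None
```

The red file was pushed back upright without moving the bookend, then pressed snug into the row against the end wall with the bookend flat behind it; the last picture showed the row closed within about 2 mm, the robot was clear, and the job is handed in (no verdict was returned).

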